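# Sweep the offcuts off the saw table into its scrap box

### The arm

A 6-joint arm with a two-finger parallel gripper is mounted at the origin on the work surface. World frame = base frame: x ahead of the robot, y to its left, z up, the work surface at z = 0. Lengths are in m, angles in degrees, forces in N, time in s.
With the tool pointing down it reaches from about 0.325 to 0.9 m from the base axis. Payload 6.1 kg.
Tool frame: the origin (TCP) lies at the very end of the fingers, on their centre line; the grasp point (between the pads) lies 19 mm behind it; z points along the fingers, y is the line along which they close (so a half turn about z gives the same grasp; the last joint's range is limited). The gripper opens to 87 mm and grips with 3 to 60 N. Pads are 19 mm wide; open, the fingers measure 117 mm over their backs; the gripper's body (75 mm by 190 mm) begins 51 mm behind the grasp point.
Start: joints at [-78.043, 12.628, 87.462, -0, 79.91, -7.225], TCP at [0.205, -0.59, 0.223] pointing down, gripper open.
Joint ranges: [-170.65, 170.65], [-52.31, 119.04], [5.05, 147.46], [-71.25, 251.25], [11.57, 151.72], [-153.62, 153.62]. Speed limits (degrees/s): [147.25, 147.25, 172.46, 180, 180, 180].

### API

Orientations are given as [roll, pitch, yaw] about the fixed x, y, z axes, in that order (R = Rz(yaw) Ry(pitch) Rx(roll)).
In Python, from cell import ctrl gives the robot as it stands. The module is installed in compiled form; this text tells all that it offers.
- The arm moves only by the tool carry_out, never from a script. Its argument "plan" is text: rows parted by semicolons, each of 6 numbers parted by spaces: the shift along the world's x, y, z each as a share of 0.5 m, from -1 to 1, then the turn, a rotation vector about the world's x, y, z each as a share of pi/2 rad, from -1 to 1. In form: dx dy dz rx ry rz; .... A call has exactly 5 rows; each row shifts and turns the commanded pose from where the row before left it; what a row does not reach is not made up. A row lasts 1/12 s, in which the tool goes at most 41.7 mm and 7.16 degrees, less where a joint would pass 70% of its speed; a pose out of reach is approached as far as the arm can. A call with a number of a shift or a turn outside -1 to 1 is refused whole. A call with a gripper value outside its range is refused whole. "grip" is the closure, from 0 (fully open) to 1 (shut), set as the call begins (left out, the last holds). The fingers move at their own pace and stop on an object; "squeeze" is the grip in N (left out, the last holds). Time passes only in rows, so rows that do not move let the fingers close, or fill a call up. It gives the time, the measured TCP pose, the force and the opening at its end, in the units of the state.
- ctrl.sense(): the state, without advancing time (a new reading comes with each control period).
- ctrl.get_image(name): name is "scene" or "top" or "wrist"; returns (picture, depth): 420x560x3 uint8, red, green, blue; 420x560 float32, m along the optical axis (not along the pixel's ray), 0 where there is no reading.
- ctrl.get_calibration(name): a dict with "camera_matrix" (3x3 intrinsics, pixels), "distortion" ([k1, k2, p1, p2, k3] as OpenCV has them; the pictures are not rectified), "R" (3x3) and "t" (3): a world point X has camera coordinates R X + t; the wrist camera has in their place "hand_eye" (4x4, takes a point from camera to tool coordinates, whose origin is the TCP and whose axes are the flange's). Camera axes: x right, y down, z forward; pixel columns grow to the right and rows downward; lengths in m; the calibration is good to about 2 mm. A picture is of the moment at which its call begins: read the wrist's pose just before it. get_calibration takes no time and is no camera call.
- ctrl.close_job(): hands the job in, once; it reports no verdict.
Trained networks look in the newest picture that a camera, given by its name, has taken for a name from the list of things; names that differ only in an ending like _2 or _b are one class to them, and where a whole thing is asked for, a point or a joint stands for the part that bears it (a point fixed in the world has none). Each returns a list of dicts, best first, with "conf" (0 to 1); they miss things now and then, are a little off and sometimes report something else, mostly with a low value. They report only what shows in the picture. A call takes as long as a camera call.
- ctrl.look_for(camera, thing): "extent" ([left, top, right, bottom] in pixels, round what is visible of it).
- ctrl.tip_of(camera, thing): "centre" ([column, row] in pixels: a listed point, or the origin of a listed thing).
The state is a dict: "time": time; "qpos": joint angles; "joint_velocities": joint speeds; "joint_torque": joint torques, N m; "tool_pos": TCP position; "eef_rot": TCP orientation; "wrist_force": force on the tool from outside, world axes, zero at the start; "ft_torque": the same for the moment, N m; "opening": finger opening in m.
Only numpy, scipy, OpenCV 4.12 (cv2) and the standard library are available. Lean on these libraries where they do the work, as an engineer would, in place of code of your own. Each camera call takes 0.05 s, during which the arm holds its last target. There are 200 camera calls.

### The job

Clear the three bare steel offcuts from the cut-off saw's table: with the fingertips, sweep them along the table and off its open end so that they drop into the scrap box. Only push them, do not pick them up. Leave the black specimen mount standing where it is on the table, keep off the cutting wheel, and do not disturb the things on the bench.

Things in the scene. Friction and masses are not known exactly. Their poses are not given: they have to be found in the camera images.
- saw: Bench cut-off saw, fixed, at another place and yaw each time. Origin: on the bench (z = 0) under its level steel work table, whose top is at z = 0.080. Own frame: clear table from y = -194 mm (cutting wheel) to y = +120 mm (open end), x = -122 to +122 mm between upstands 8 mm thick and 12 mm high. Beyond the wheel (y under -206 mm) stand vise, bar stub, motor and guards, up to 215 mm above the bench.
- table_end (a point): Middle of the table's open end, on the table's top edge (z = 0.080; x = 0, y = +120 mm in the saw's frame; axes as the saw's). No rim here: parts pushed past it along the saw's +y drop into the scrap box.
- table_mid (a point): Middle of the work table, on its top (z = 0.080), above the saw's origin; axes as the saw's. Two T-slots 10 mm wide, 14 mm deep run along y at x = -60 and +60 mm. The offcuts and the black mount start at y from -70 to +50 mm, one in each of four lanes along y at x = -90, -30, +30, +90 mm (each within 5 mm), never one behind another; which is in which lane varies.
- wheel: The saw's stopped abrasive wheel, fixed: 125 mm across, 3 mm thick, upright across the table's inner end, axis along the saw's y. Origin: its centre, x = +30, y = -200 mm in the saw's frame, 138 mm above the bench. A guard 26 mm wide and 71 mm in radius covers its top; flange and nut stand out 15 mm towards the open end. Not to be touched.
- scrap_box: Open sheet-metal scrap box fixed to the saw below the open end, on the bench: 250 x 130 x 60 mm outside (x, y, z; axes as the saw's), walls and floor 2.5 mm. Origin: centre of its underside, y = +171 mm in the saw's frame. The table's end overhangs the box's inner wall, so what drops off the end falls into it.
- round_offcut: Loose bare steel slice of round bar, 30 mm diameter, 12 mm thick, about 65 g, lying flat on the saw table. Origin: centre of its underside.
- square_offcut: Loose bare steel slice of square bar, 28 x 28 mm, 14 mm thick, about 85 g, lying flat on the saw table. Origin: centre of its underside; x and y along its sides.
- hex_offcut: Loose bare steel slice of hexagon bar, 27 mm across flats (31 mm across corners), 13 mm thick, about 65 g, lying flat on the saw table. Origin: centre of its underside.
- mount: Finished specimen mount standing on the saw table in one of the four lanes: black resin cylinder, 40 mm diameter, 25 mm high, with a small steel rectangle in its top face. Loose, light (50 g). Stays where it is. Origin: centre of its underside.
- wash_bottle: Milky plastic bottle, 64 mm diameter, 170 mm high, standing on the bench to the left of the scrap box. Origin: centre of its underside. Stays where it is.
- t_key: T-handle key of the vise lying on the bench left of the scrap box: steel rod 120 mm long along its x, black cross handle 70 mm long at the -x end, 14 mm high. Origin: on the bench under the middle of the rod. Stays where it is.
- mount_tray: White tray 160 x 110 x 22 mm (x, y, z) with five black specimen mounts in it (28 mm high in all), lying on the bench farther left. Origin: centre of its underside. Stays where it is.

How it is judged:
By the outcome, as a careful person would: the job done as asked, in the order asked, and still so for the second after the job is handed in, with the robot touching nothing.
It also fails if it takes over 64 s, if anything falls off the work surface, if the arm or the gripper's body presses on something with over 40 N, if the wrist force passes 120 N, or if a joint passes its speed limit or range.

## Working session

There is one attempt and no reset: what is moved stays moved. The work goes in short steps, Python scripts to look and compute and a tool call to move; the robot and the scene stay as the last step left them, time stands still between calls to the robot, and variables do not carry over. Pictures are saved under pics/ and viewed, on a budget of 10 in all, crops included, one or two more only if the job needs it, and the job is handed in when it is done.

Besides the shell and the picture viewer there is one more tool, called as name(argument=value, ...) on one line, values as JSON. carry_out: Moves the arm, as the interface text tells. Shift numbers are shares of 0.5 m and turn numbers shares of pi/2 rad, none past 1 either way. Its arguments: {"type":"object","properties":{"plan":{"type":"string"},"grip":{"type":"number"},"squeeze":{"type":"number"}},"required":["plan"]}

```bash
mkdir -p pics
cat > h.py <<'E'
import numpy as np, cv2
from cell import ctrl
from scipy.spatial.transform import Rotation as Ro
def cal(n):
    c=ctrl.get_calibration(n); K=np.array(c["camera_matrix"]); d=np.array(c["distortion"])
    if "R" in c: R=np.array(c["R"]);t=np.array(c["t"])
    else:
        s=ctrl.sense(); T=np.eye(4); T[:3,:3]=Ro.from_euler('xyz',s["eef_rot"],degrees=True).as_matrix(); T[:3,3]=s["tool_pos"]
        M=np.linalg.inv(T@np.array(c["hand_eye"])); R=M[:3,:3];t=M[:3,3]
    return K,d,R,t
def atz(n,uv,z):
    K,d,R,t=cal(n); p=cv2.undistortPoints(np.array(uv,float).reshape(-1,1,2),K,d).reshape(-1,2)
    r=np.c_[p,np.ones(len(p))]@R; c=-R.T@t
    return c+r*((z-c[2])/r[:,2])[:,None]
def bydepth(n,uv,D):
    K,d,R,t=cal(n); p=cv2.undistortPoints(np.array(uv,float).reshape(-1,1,2),K,d).reshape(-1,2)
    z=np.array([np.median(D[int(v)-1:int(v)+2,int(u)-1:int(u)+2]) for u,v in np.reshape(uv,(-1,2))])
    return (np.c_[p,np.ones(len(p))]*z[:,None]-t)@R
def save(n,f):
    P,D=ctrl.get_image(n); cv2.imwrite(f,P[...,::-1]); return P,D
E
python3 - <<'E'
from h import *
s=ctrl.sense(); print(s["time"],s["tool_pos"],s["eef_rot"])
ims=[save(n,f"pics/{n}0.png") for n in("top","scene")]
cv2.imwrite("pics/a.png",np.hstack([cv2.resize(i[0],(400,300)) for i in ims])[...,::-1])
for n,(P,D) in zip(("top","scene"),ims):
    print(n)
    for th in "table_end table_mid wheel round_offcut square_offcut hex_offcut mount wash_bottle t_key mount_tray scrap_box".split():
        for r in ctrl.tip_of(n,th)[:2]:
            uv=r["centre"]
            z={"table_end":.08,"table_mid":.08,"wheel":.138}.get(th,.08 if 'off' in th or th=='mount' else 0)
            print(th,round(r["conf"],2),np.round(uv),"z:",atz(n,uv,z).round(3)[0],"d:",bydepth(n,uv,D).round(3)[0])
E
```

```text
0.0 [ 0.20520525 -0.58969571  0.2214403 ] [-1.79889948e+02 -1.27331376e-02  1.91794076e+01]
top
table_end 0.8 [320. 215.] z: [0.536 0.11  0.08 ] d: [0.54  0.102 0.002]
table_mid 0.87 [374. 207.] z: [ 0.553 -0.009  0.08 ] d: [ 0.553 -0.009  0.079]
wheel 0.63 [472. 177.] z: [ 0.611 -0.202  0.138] d: [ 0.61  -0.198  0.149]
wheel 0.49 [120. 236.] z: [0.488 0.523 0.138] d: [0.488 0.563 0.025]
round_offcut 0.62 [374. 208.] z: [ 0.55  -0.009  0.08 ] d: [ 0.55  -0.009  0.08 ]
round_offcut 0.59 [378. 161.] z: [ 0.654 -0.018  0.08 ] d: [ 0.652 -0.016  0.09 ]
square_offcut 0.68 [386. 188.] z: [ 0.593 -0.036  0.08 ] d: [ 0.592 -0.033  0.094]
hex_offcut 0.48 [393. 216.] z: [ 0.533 -0.05   0.08 ] d: [ 0.532 -0.047  0.094]
hex_offcut 0.33 [198. 250.] z: [0.46  0.372 0.08 ] d: [0.458 0.384 0.009]
wash_bottle 0.65 [171. 154.] z: [0.683 0.454 0.   ] d: [0.664 0.428 0.109]
t_key 0.73 [199. 247.] z: [0.463 0.385 0.   ] d: [0.463 0.383 0.01 ]
mount_tray 0.84 [122. 236.] z: [0.488 0.567 0.   ] d: [0.488 0.564 0.007]
scrap_box 0.85 [294. 220.] z: [0.527 0.161 0.   ] d: [0.527 0.162 0.002]
scene
table_end 0
[... 207 characters left out ...]
 0.144]
round_offcut 0.57 [187. 225.] z: [ 0.646 -0.025  0.08 ] d: [ 0.656 -0.02   0.09 ]
square_offcut 0.46 [196. 192.] z: [ 0.518 -0.047  0.08 ] d: [ 0.53  -0.041  0.091]
square_offcut 0.41 [189. 209.] z: [ 0.59  -0.041  0.08 ] d: [ 0.602 -0.035  0.092]
hex_offcut 0.67 [194. 194.] z: [ 0.53 -0.05  0.08] d: [ 0.54  -0.045  0.089]
mount 0.57 [198. 181.] z: [ 0.472 -0.06   0.08 ] d: [ 0.485 -0.054  0.091]
wash_bottle 0.91 [376. 290.] z: [0.678 0.456 0.   ] d: [0.71  0.452 0.038]
t_key 0.51 [352. 224.] z: [0.461 0.38  0.   ] d: [ 0.46   0.38  -0.001]
mount_tray 0.61 [420. 244.] z: [0.499 0.563 0.   ] d: [0.503 0.562 0.004]
scrap_box 0.8 [269. 229.] z: [0.534 0.16  0.   ] d: [0.535 0.16  0.002]
```

View pics/top0.png

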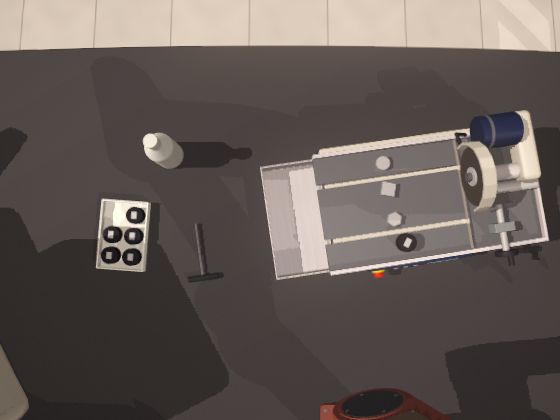

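View pics/scene0.png

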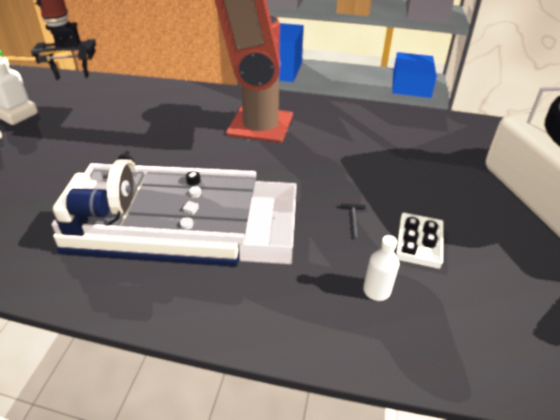

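The top view shows the wheel at right (475,177), the open end and box at left (~320,215), round at (383,162), square at (388,189), hex at (395,219) and the black mount at (405,242). The scene view agrees. That puts the round, square and hex at saw x of about +90, +30 and −30, with the mount at −90 and saw yaw about 7.5°. I'll go above the table with the fingers shut.

carry_out(plan="0 0 0.056 0 0 0; 0 0 0.056 0 0 0; 0 0 0.056 0 0 0; 0 0 0.056 0 0 0; 0 0 0.056 0 0 0", grip=1, squeeze=10)

```text
time: 1.62
tool_pos: [0.2053, -0.5901, 0.3639]
eef_rot: [180.0, 0.0, 19.2]
wrist_force: [-0.8, -0.8, 0.2]
opening: 0.0617
```

carry_out(plan="0.046 0.069 0 0 0 0.058; 0.046 0.069 0 0 0 0.058; 0.046 0.069 0 0 0 0.058; 0.046 0.069 0 0 0 0.058; 0.046 0.069 0 0 0 0.058")

```text
time: 2.03
tool_pos: [0.321, -0.4162, 0.3626]
eef_rot: [180.0, -0.0, 45.5]
wrist_force: [0.3, 0.3, -1.2]
opening: 0.0279
```

carry_out(plan="0.046 0.069 0 0 0 0.058; 0.046 0.069 0 0 0 0.058; 0.046 0.069 0 0 0 0.058; 0.046 0.069 0 0 0 0.058; 0.046 0.069 0 0 0 0.058")

```text
time: 2.45
tool_pos: [0.436, -0.2434, 0.3629]
eef_rot: [179.9, 0.0, 71.6]
wrist_force: [1.2, -0.4, -0.1]
opening: 0.0016
```

carry_out(plan="0.046 0.069 0 0 0 0.058; 0.046 0.069 0 0 0 0.058; 0.046 0.069 0 0 0 0.058; 0.046 0.069 0 0 0 0.058; 0.046 0.069 0 0 0 0.058")

```text
time: 2.87
tool_pos: [0.5511, -0.0708, 0.3629]
eef_rot: [180.0, 0.0, 97.7]
wrist_force: [1.1, 0.2, 0.1]
opening: 0.0002
```

Run:
```python
from h import *
s=ctrl.sense(); print(s["time"],s["tool_pos"],s["eef_rot"],s["opening"])
P,D=save("wrist","pics/w1.png")
for th,z in dict(table_end=.08,table_mid=.08,round_offcut=.08,square_offcut=.08,hex_offcut=.08,mount=.08,wheel=.138).items():
    for r in ctrl.tip_of("wrist",th)[:2]:
        print(th,round(r["conf"],2),np.round(r["centre"]),atz("wrist",r["centre"],z).round(3)[0],bydepth("wrist",r["centre"],D).round(3)[0])
uv=[(383,162),(388,189),(395,219),(405,242)]
for u,z in zip(uv,(.092,.094,.093,.105)): print("top",u,atz("top",u,z).round(3)[0])
print("slots",atz("top",[(330,240),(468,222),(322,187),(460,168)],.08).round(3))
```

```text
2.8667 [ 0.55114788 -0.07075528  0.36285553] [1.79958483e+02 2.26781285e-02 9.77489086e+01] 0.00020031936708423418
table_end 0.72 [280.  22.] [0.532 0.114 0.08 ] [0.531 0.13  0.003]
table_end 0.19 [354. 148.] [ 0.651 -0.02   0.08 ] [ 0.648 -0.019  0.092]
table_mid 0.85 [283. 131.] [ 0.554 -0.015  0.08 ] [ 0.554 -0.015  0.079]
round_offcut 0.95 [352. 146.] [ 0.646 -0.024  0.08 ] [ 0.643 -0.023  0.091]
square_offcut 0.85 [307. 156.] [ 0.588 -0.045  0.08 ] [ 0.587 -0.044  0.094]
hex_offcut 0.64 [260. 155.] [ 0.525 -0.054  0.08 ] [ 0.526 -0.052  0.093]
mount 0.79 [221. 164.] [ 0.475 -0.073  0.08 ] [ 0.478 -0.068  0.105]
mount 0.62 [353. 149.] [ 0.648 -0.03   0.08 ] [ 0.645 -0.029  0.092]
wheel 0.56 [306. 286.] [ 0.608 -0.209  0.138] [ 0.553 -0.035  0.444]
top (383, 162) [ 0.65  -0.027  0.092]
top (388, 189) [ 0.591 -0.036  0.094]
top (395, 219) [ 0.527 -0.051  0.093]
top (405, 242) [ 0.478 -0.068  0.105]
slots [[ 0.482  0.087  0.08 ]
 [ 0.52  -0.216  0.08 ]
 [ 0.596  0.104  0.08 ]
 [ 0.639 -0.201  0.08 ]]
```

View pics/w1.png

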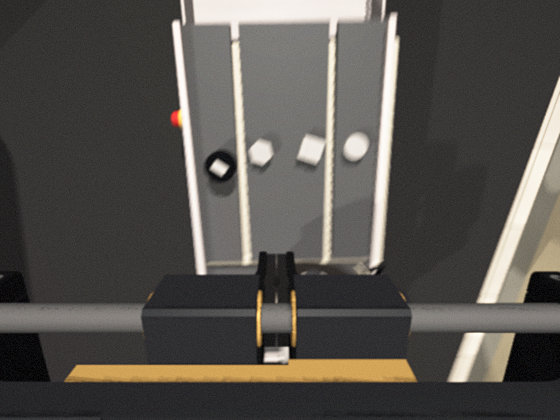

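The wrist view confirms the layout: round (356,147), square (311,150), hex (261,153), mount (220,166). I'll sweep the round one first, starting about 36 mm behind it.

carry_out(plan="0.041 0.004 -0.06 0 0 0; 0.041 0.004 -0.06 0 0 0; 0.041 0.004 -0.06 0 0 0; 0.041 0.004 -0.06 0 0 0; 0.041 0.004 -0.06 0 0 0")

```text
time: 3.68
tool_pos: [0.6533, -0.0645, 0.2116]
eef_rot: [180.0, 0.0, 97.3]
wrist_force: [0.1, -1.2, 1.0]
opening: 0.0004
```

carry_out(plan="0 0 -0.051 0 0 0; 0 0 -0.051 0 0 0; 0 0 -0.051 0 0 0; 0 0 -0.051 0 0 0; 0 0 -0.051 0 0 0")

```text
time: 4.1
tool_pos: [0.6525, -0.0646, 0.0841]
eef_rot: [180.0, 0.0, 97.3]
wrist_force: [-0.0, -0.6, -0.6]
opening: 0.0003
```

Run:
```python
from h import *
s=ctrl.sense(); print(s["time"],s["tool_pos"],s["eef_rot"],s["wrist_force"])
P,D=save("wrist","pics/w2.png")
P,D=save("scene","pics/s2.png")
cv2.imwrite("pics/s2c.png",cv2.resize(P[130:290,40:310],None,fx=2.5,fy=2.5)[...,::-1])
```

```text
4.1 [ 0.65249629 -0.06464556  0.08410453] [1.79982974e+02 1.49403393e-02 9.73200951e+01] [-0.01058556 -0.59865831 -0.64329874]
```

View pics/w2.png

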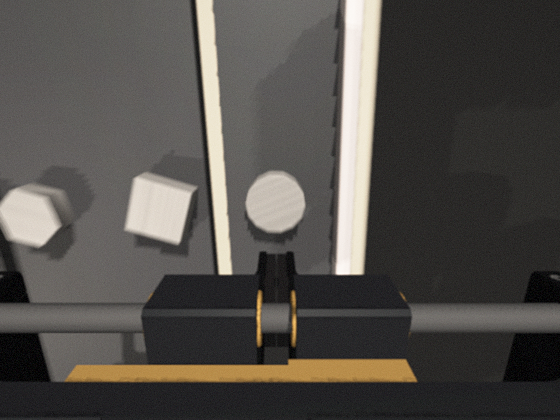

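The round is centred ahead of the fingertips (275,202 against tip column 276), so I'll push along saw +y.

carry_out(plan="-0.0035 0.0258 0 0 0 0; -0.0035 0.0258 0 0 0 0; -0.0035 0.0258 0 0 0 0; -0.0035 0.0258 0 0 0 0; -0.0035 0.0258 0 0 0 0")

```text
time: 4.62
tool_pos: [0.644, 0.0035, 0.0857]
eef_rot: [180.0, 0.0, 97.5]
wrist_force: [0.9, -0.9, 0.7]
opening: 0.0006
```

carry_out(plan="-0.0035 0.0258 0 0 0 0; -0.0035 0.0258 0 0 0 0; -0.0035 0.0258 0 0 0 0; -0.0035 0.0258 0 0 0 0; -0.0035 0.0258 0 0 0 0")

```text
time: 5.03
tool_pos: [0.6352, 0.0676, 0.0851]
eef_rot: [180.0, 0.0, 97.5]
wrist_force: [0.5, -0.7, 1.1]
opening: 0.0007
```

Run:
```python
from h import *
P,D=save("wrist","pics/w3.png")
print([(r["conf"],r["centre"]) for r in ctrl.tip_of("wrist","round_offcut")])
```

```text
[(0.95, [277.1, 219.7])]
```

View pics/w3.png

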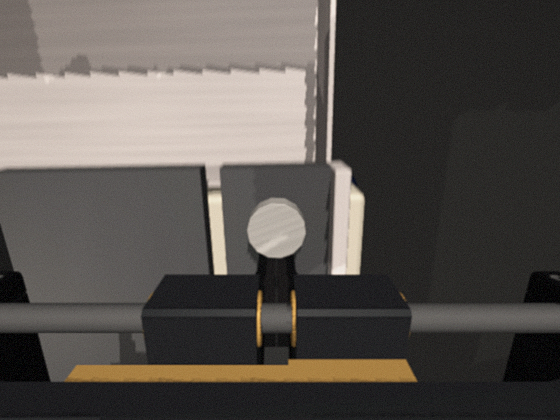

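carry_out(plan="-0.0035 0.0258 0 0 0 0; -0.0035 0.0258 0 0 0 0; -0.0035 0.0258 0 0 0 0; -0.0035 0.0258 0 0 0 0; -0.0035 0.0258 0 0 0 0")

```text
time: 5.55
tool_pos: [0.6263, 0.1322, 0.085]
eef_rot: [-180.0, -0.0, 97.5]
wrist_force: [-0.9, 0.3, -0.4]
opening: 0.0004
```

carry_out(plan="0 0 0 0 0 0; 0 0 0.03 0 0 0; 0 0 0.03 0 0 0; 0 0 0.03 0 0 0; 0 0 0.03 0 0 0")

```text
time: 5.97
tool_pos: [0.6265, 0.1307, 0.1455]
eef_rot: [-180.0, 0.0, 97.5]
wrist_force: [-0.1, -0.3, -0.5]
opening: 0.0003
```

carry_out(plan="-0.006 -0.042 0 0 0 0; -0.006 -0.042 0 0 0 0; -0.006 -0.042 0 0 0 0; -0.006 -0.042 0 0 0 0; -0.006 -0.042 0 0 0 0")

```text
time: 6.38
tool_pos: [0.6114, 0.0247, 0.1451]
eef_rot: [180.0, 0.0, 97.5]
wrist_force: [0.7, 0.3, 0.7]
opening: 0.0003
```

carry_out(plan="-0.006 -0.042 0 0 0 0; -0.006 -0.042 0 0 0 0; -0.006 -0.042 0 0 0 0; -0.006 -0.042 0 0 0 0; -0.006 -0.042 0 0 0 0")

```text
time: 6.8
tool_pos: [0.5964, -0.0804, 0.1451]
eef_rot: [180.0, 0.0, 97.5]
wrist_force: [0.3, -0.2, -0.2]
opening: 0.0005
```

Run:
```python
from h import *
P,D=save("wrist","pics/w4.png")
for th in("square_offcut","hex_offcut","mount"): print(th,[(r["conf"],r["centre"],atz("wrist",r["centre"],.08)[0].round(4)) for r in ctrl.tip_of("wrist",th)][:2])
P,D=save("top","pics/t4.png")
print([(r["conf"],r["centre"],bydepth("top",r["centre"],D)[0].round(3)) for r in ctrl.tip_of("top","round_offcut")])
```

```text
square_offcut [(0.95, [274.9, 168.2], array([ 0.59  , -0.0384,  0.08  ]))]
hex_offcut [(0.84, [181.0, 170.4], array([ 0.5257, -0.0465,  0.08  ])), (0.67, [110.1, 198.4], array([ 0.4763, -0.0731,  0.08  ]))]
mount [(0.65, [111.2, 194.6], array([ 0.4772, -0.0692,  0.08  ]))]
[(0.71, [293.3, 178.1], array([0.624, 0.164, 0.014]))]
```

View pics/w4.png

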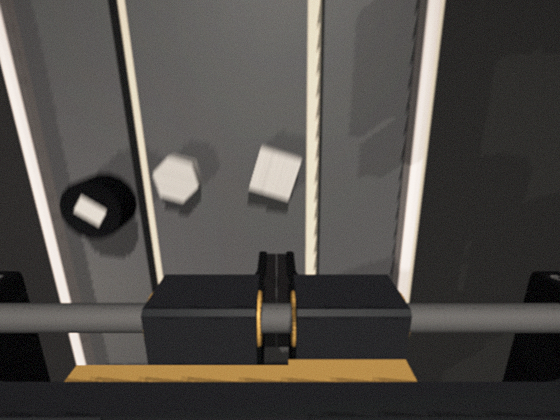

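The round is in the box (top depth z≈0.014). The square at (275,173) is in line with the tips, so it's next.

carry_out(plan="0 0 -0.024 0 0 0; 0 0 -0.024 0 0 0; 0 0 -0.024 0 0 0; 0 0 -0.024 0 0 0; 0 0 -0.024 0 0 0")

```text
time: 7.52
tool_pos: [0.5959, -0.0787, 0.0828]
eef_rot: [-179.9, -0.0, 97.5]
wrist_force: [-0.2, -0.2, -0.4]
opening: 0.0004
```

carry_out(plan="-0.0037 0.027 0 0 0 0; -0.0037 0.027 0 0 0 0; -0.0037 0.027 0 0 0 0; -0.0037 0.027 0 0 0 0; -0.0037 0.027 0 0 0 0")

```text
time: 7.93
tool_pos: [0.5874, -0.0101, 0.0856]
eef_rot: [179.9, 0.0, 97.5]
wrist_force: [0.1, -0.2, -0.7]
opening: 0.0004
```

carry_out(plan="-0.0037 0.027 0 0 0 0; -0.0037 0.027 0 0 0 0; -0.0037 0.027 0 0 0 0; -0.0037 0.027 0 0 0 0; -0.0037 0.027 0 0 0 0")

```text
time: 8.35
tool_pos: [0.5781, 0.0571, 0.0853]
eef_rot: [180.0, 0.0, 97.5]
wrist_force: [0.3, -1.3, 1.1]
opening: 0.0007
```

Run:
```python
from h import *
P,D=save("wrist","pics/w5.png")
print([(r["conf"],r["centre"]) for r in ctrl.tip_of("wrist","square_offcut")],[(r["conf"],r["extent"]) for r in ctrl.look_for("wrist","square_offcut")])
```

```text
[(0.77, [269.8, 222.0])] [(0.88, [242.8, 200.5, 302.0, 257.0])]
```

carry_out(plan="-0.0037 0.027 0 0 0 0; -0.0037 0.027 0 0 0 0; -0.0037 0.027 0 0 0 0; -0.0037 0.027 0 0 0 0; -0.0037 0.027 0 0 0 0")

```text
time: 8.92
tool_pos: [0.5685, 0.1248, 0.0849]
eef_rot: [-180.0, -0.0, 97.5]
wrist_force: [-0.2, -0.1, -0.3]
opening: 0.0003
```

carry_out(plan="0 0 0 0 0 0; 0 0 0.03 0 0 0; 0 0 0.03 0 0 0; 0 0 0.03 0 0 0; 0 0 0.03 0 0 0")

```text
time: 9.33
tool_pos: [0.5686, 0.1234, 0.1455]
eef_rot: [-180.0, 0.0, 97.5]
wrist_force: [0.3, -0.7, 0.1]
opening: 0.0005
```

carry_out(plan="-0.007 -0.042 0 0 0 0; -0.007 -0.042 0 0 0 0; -0.007 -0.042 0 0 0 0; -0.007 -0.042 0 0 0 0; -0.007 -0.042 0 0 0 0")

```text
time: 9.75
tool_pos: [0.5511, 0.0175, 0.1451]
eef_rot: [180.0, 0.0, 97.5]
wrist_force: [-0.2, -0.8, 0.4]
opening: 0.0003
```

carry_out(plan="-0.007 -0.042 0 0 0 0; -0.007 -0.042 0 0 0 0; -0.007 -0.042 0 0 0 0; -0.007 -0.042 0 0 0 0; -0.007 -0.042 0 0 0 0")

```text
time: 10.17
tool_pos: [0.5336, -0.0876, 0.145]
eef_rot: [-180.0, 0.0, 97.5]
wrist_force: [1.5, 0.5, 0.4]
opening: 0.0006
```

Run:
```python
from h import *
P,D=save("wrist","pics/w6.png")
for th in("hex_offcut","mount"): print(th,[(r["conf"],r["centre"],atz("wrist",r["centre"],.08)[0].round(4)) for r in ctrl.tip_of("wrist",th)][:2])
P,D=save("top","pics/t6.png")
for th in("round_offcut","square_offcut"): print([(r["conf"],r["centre"],bydepth("top",r["centre"],D)[0].round(3)) for r in ctrl.tip_of("top",th)])
```

```text
hex_offcut [(0.61, [270.6, 175.5], array([ 0.5249, -0.0508,  0.08  ]))]
mount [(0.57, [197.6, 198.0], array([ 0.4755, -0.072 ,  0.08  ]))]
[(0.37, [122.9, 237.1], array([0.486, 0.563, 0.004]))]
[(0.65, [296.6, 204.5], array([0.563, 0.157, 0.015]))]
```

View pics/w6.png

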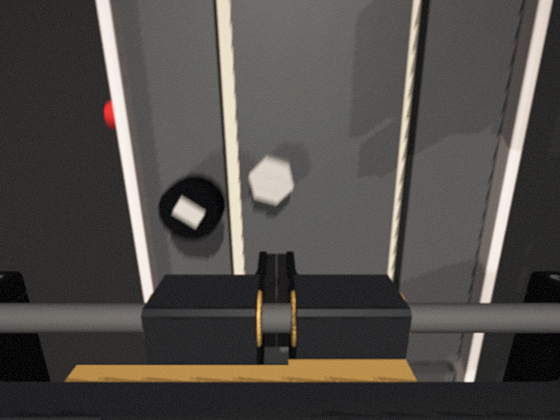

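The square is in the box too (z≈0.015). The hex at (271,181) is about 3 mm left of the tip line, so I'll correct that on the way down. The mount stays well clear at (192,207).

carry_out(plan="-0.0012 0 -0.024 0 0 0; -0.0012 0 -0.024 0 0 0; -0.0012 0 -0.024 0 0 0; -0.0012 0 -0.024 0 0 0; -0.0012 0 -0.024 0 0 0")

```text
time: 10.88
tool_pos: [0.53, -0.0862, 0.0829]
eef_rot: [-179.9, -0.0, 97.5]
wrist_force: [0.1, -0.1, 0.4]
opening: 0.0003
```

carry_out(plan="-0.0037 0.027 0 0 0 0; -0.0037 0.027 0 0 0 0; -0.0037 0.027 0 0 0 0; -0.0037 0.027 0 0 0 0; -0.0037 0.027 0 0 0 0")

```text
time: 11.3
tool_pos: [0.5218, -0.0176, 0.0857]
eef_rot: [179.9, 0.0, 97.5]
wrist_force: [0.2, -0.2, -0.2]
opening: 0.0004
```

carry_out(plan="-0.0037 0.027 0 0 0 0; -0.0037 0.027 0 0 0 0; -0.0037 0.027 0 0 0 0; -0.0037 0.027 0 0 0 0; -0.0037 0.027 0 0 0 0")

```text
time: 11.72
tool_pos: [0.5124, 0.05, 0.0857]
eef_rot: [179.9, 0.0, 97.5]
wrist_force: [-0.4, 0.3, -0.0]
opening: 0.0006
```

Run:
```python
from h import *
P,D=save("wrist","pics/w7.png")
print([(r["conf"],r["centre"]) for r in ctrl.tip_of("wrist","hex_offcut")],[(r["conf"],r["extent"]) for r in ctrl.look_for("wrist","hex_offcut")])
```

```text
[(0.68, [275.5, 225.3])] [(0.72, [243.3, 198.7, 302.7, 258.2])]
```

carry_out(plan="-0.0037 0.027 0 0 0 0; -0.0037 0.027 0 0 0 0; -0.0037 0.027 0 0 0 0; -0.0037 0.027 0 0 0 0; -0.0037 0.027 0 0 0 0")

```text
time: 12.28
tool_pos: [0.5034, 0.1158, 0.0854]
eef_rot: [180.0, 0.0, 97.5]
wrist_force: [0.3, 0.2, 0.3]
opening: 0.0006
```

carry_out(plan="0 0 0 0 0 0; 0 0 0.06 0 0 0; 0 0 0.08 0 0 0; 0 0 0.08 0 0 0; 0 0 0.08 0 0 0")

```text
time: 12.7
tool_pos: [0.5028, 0.1148, 0.2367]
eef_rot: [-180.0, 0.0, 97.5]
wrist_force: [1.0, -0.6, -0.3]
opening: 0.0004
```

carry_out(plan="0 -0.02 0.06 0 0 0; 0 -0.04 0.06 0 0 0; 0 -0.04 0.06 0 0 0; 0 -0.04 0 0 0 0; 0 0 0 0 0 0")

```text
time: 13.12
tool_pos: [0.5044, 0.042, 0.3281]
eef_rot: [179.7, 0.2, 97.3]
wrist_force: [0.1, -0.7, -0.2]
opening: 0.0004
```

Run:
```python
from h import *
A,_=save("wrist","pics/w8.png"); B,D=save("top","pics/t8.png"); C,E=save("scene","pics/s8.png")
for n,d in(("top",D),("scene",E)):
  for th in "round_offcut square_offcut hex_offcut mount wash_bottle t_key mount_tray".split(): print(n,th,[(round(r["conf"],2),np.round(r["centre"]),bydepth(n,r["centre"],d)[0].round(3)) for r in ctrl.tip_of(n,th)][:2])
a=cv2.resize(A,(400,300)); b=cv2.resize(B[100:325,250:550],(400,300)); c=cv2.resize(C[140:290,110:310],(400,300)); e=cv2.resize(B,(400,300))
cv2.imwrite("pics/f8.png",np.vstack([np.hstack([a,b]),np.hstack([c,e])])[...,::-1])
```

```text
top round_offcut [(0.67, array([292., 177.]), array([0.627, 0.167, 0.014])), (0.17, array([300., 227.]), array([0.51 , 0.15 , 0.017]))]
top square_offcut [(0.53, array([294., 205.]), array([0.561, 0.162, 0.016]))]
top hex_offcut [(0.57, array([299., 232.]), array([0.499, 0.151, 0.015]))]
top mount []
top wash_bottle [(0.56, array([169., 154.]), array([0.664, 0.43 , 0.112]))]
top t_key [(0.73, array([198., 247.]), array([0.465, 0.384, 0.009]))]
top mount_tray [(0.68, array([122., 239.]), array([0.482, 0.565, 0.003]))]
scene round_offcut [(0.18, array([420., 243.]), array([0.498, 0.565, 0.003]))]
scene square_offcut [(0.51, array([250., 204.]), array([0.528, 0.108, 0.077])), (0.46, array([265., 234.]), array([0.568, 0.156, 0.015]))]
scene hex_offcut [(0.53, array([268., 218.]), array([0.502, 0.15 , 0.012]))]
scene mount [(0.5, array([196., 181.]), array([ 0.491, -0.058,  0.095]))]
scene wash_bottle [(0.87, array([378., 291.]), array([0.709, 0.456, 0.034]))]
scene t_key [(0.67, array([354., 222.]), array([ 0.452,  0.383, -0.002]))]
scene mount_tray [(0.55, array([421., 244.]), array([0.498, 0.567, 0.003]))]
```

View pics/f8.png

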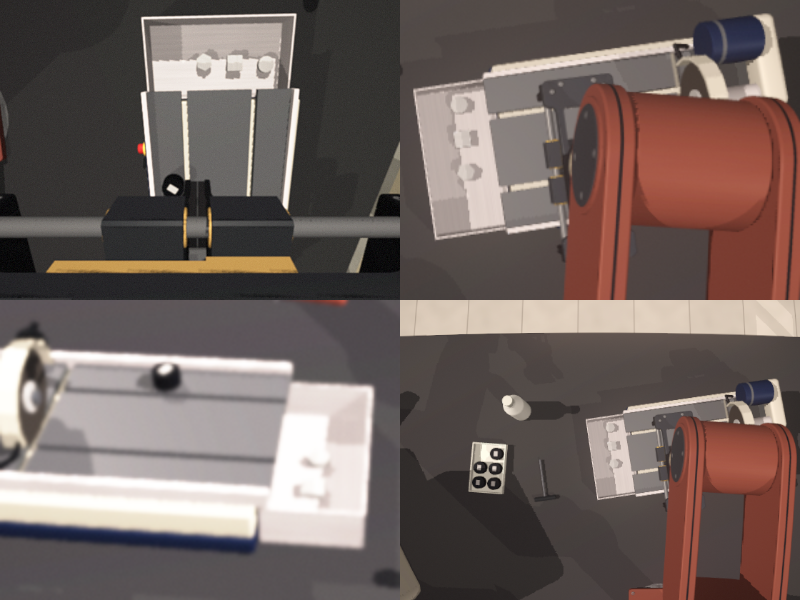

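All three offcuts lie in the box (wrist panel: 204, 235 and 266 at row 63). The mount stands on the table (173,185), and the bottle, key and tray are where they were. The arm is clear, so I'm handing in.

```bash
python3 -c "
from cell import ctrl
print(ctrl.close_job())"
```

```text
the job is handed in; nothing more can be done
None
```

All three offcuts are off the saw table and in the scrap box. With the fingers shut I pushed the round, then the square, then the hex along the table and off the open end. The job took about 13.5 s of the 64 s allowed, and the wrist force read at the end of each move stayed under about 2 N.

- **Offcuts:** the last top and wrist views show all three in the box, at about z = 0.015.
- **Mount:** it is still standing in its lane, within measuring error of its starting place. The final top view could not find it because the arm hid it, but the scene and wrist views both show it.
- **Bench items:** the bottle, key and tray show no movement beyond a few millimetres of detection noise, except the key in the scene view, which read about 8 mm off in x; the top view puts it within 2 mm of where it was.
- **Wheel:** the planned path kept the arm well clear of it.
- **Disagreement:** the scene view gave one false "square" at the table's end. The pictures show nothing there, and the square is visible in the box.

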